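# Change an instrument sharpener over to left-hand edges

## Task

Change the instrument sharpener over from right-hand to left-hand edges. First push its motor switch from the right to the middle (off) and leave it there while you work; loosen the clamp lever, push the instrument guide across until its pointer stands on the long preset mark on the left of the scale, and turn the clamp lever back until it is firm, without forcing the lever or the guide. Only then push the switch over to the left, and leave the things standing around where they are.

Things in the scene. Friction and masses are not known exactly. Their poses are not given: they have to be found in the camera images.
- sharpener: White bench machine, fixed; cast base 20 mm high. Origin on the worktop under the guide's pivot, x to its back, y to its left, z up. Motor housing 126 mm high at x 80 to 186, y -65 to 65 mm; its guarded wheel reaches forward to x 34 mm, up to z 130 mm. Grey switch box on the right at x -1 to 91, y -158 to -86 mm, top at z 60 mm. The guide, scale and clamp lie in front of the wheel.
- switch (a joint): Motor switch, a steel bat lever on the switch box, hinged along the machine's x axis at machine x 45, y -122, z 60 mm. rad: -0.42 leaning right (as found), 0 upright = off, +0.42 leaning left. A spring catch holds each of the three places; about 7 N at the tip pushes it out of one, and past half way (0.2 from the middle) it snaps into the next.
- switch_tip (a point): Tip of the switch lever, on its centre line, 56 mm from its hinge. The lever is round, 15 mm across at the tip, 9 mm at its foot.
- guide: Instrument guide: steel turntable with an aluminium channel 30 mm wide, top at z 53 mm, from the pivot 116 mm forward to the scale. Origin on the worktop under the pivot; x points from the handle to the pivot, z up. Unclamped it turns with 1 to 2 N at its handle and stays where it is left; stops at 54 degrees to the right and 52 to the left of the middle. Clamped it hardly yields to 25 N.
- guide_handle (a point): Upright round steel handle of the guide, 17 mm thick (13 to 15 mm in its middle), from z 42 to 84 mm, 102 mm from the pivot; push it sideways. This point lies on its axis at z 70 mm.
- guide_pointer (a point): Tip of the guide's pointer, 130 mm from the pivot, on the scale (z 20 mm): a flat arc of 165 mm radius about the pivot with a tick each 5 degrees.
- left_mark (a point): Where the pointer shall stand: inner end of the left preset mark, 130 mm from the pivot, z 20 mm. The mark is the long thick line that ends in a dot, 35 degrees left (+y of the machine) of the scale's middle; its twin on the right serves right-hand edges.
- clamp_lever (a joint): Black clamp lever, turning about a vertical post left of the turntable (machine x 0, y 90 mm). rad, grows counter-clockwise seen from above = loosens; clockwise tightens; range -0.2 to 2.9. Found clamped at 1.1 to 1.6. Turn it 0.5 to 0.8 rad counter-clockwise to free the guide. Loose, it takes 4 to 7 N at its end and stays where it is left.
- lever_end (a point): Axis of the clamp lever near its end, 85 mm from the post, z 86 mm; the bar is 17 mm thick over its last 30 mm ending 16 mm farther out. Its firm angle at the left mark is unknown: the rim is worn there, so it goes 0.05 to 0.65 rad farther clockwise than found. Once it bites, resistance rises some 0.2 N per mm; 10 to 14 N is firm, over 25 N forced. Let go, it springs back about 0.1 rad and holds.
- clamp_strap: Steel strap of the clamp, 24 x 62 x 11 mm, from the clamp post over the rim of the turntable, on which it presses; not to be touched. Origin on the worktop at the post's axis.
- cassette: Steel instrument cassette, 72x180x28 mm, bystander; origin at the centre of its underside.
- bur_jar: White tub with a lid, 58 mm in diameter, 57 mm high, bystander; origin at the centre of its underside.
- nail_brush: Oval brush, 30x86x22 mm, bystander; origin at the centre of its underside.

How it is judged:
On the way, in this order (a step that is already met when the one before it is completed fails the run):
1. the switch stands in the middle (off) for a second (value of joint switch between -0.12 and 0.12 rad), for 1 s.
2. the clamp is loosened, the switch still off (all of step 1 and contact force between clamp_strap and guide below 2 N), for 0.2 s.
3. the guide's pointer stands at the left preset mark, the clamp still loose and the switch off (all of step 2 and horizontal distance between guide_pointer and left_mark below 0.005 m), for 0.2 s.
4. the guide is clamped there, the switch still off (all of step 1 and horizontal distance between guide_pointer and left_mark below 0.005 m and contact force between clamp_strap and guide above 60 N), for 0.3 s.
At the end, for the whole second after the job is handed in: The switch leans fully to the left (beyond 0.3 rad), the guide's pointer stands within 5 mm of the left preset mark, and the clamp strap presses on the guide with more than 60 N (value of joint switch above 0.3 rad and horizontal distance between guide_pointer and left_mark below 0.005 m and contact force between clamp_strap and guide above 60 N); the robot touches nothing.
It fails at once if the motor is switched on while the guide is loose ((value of joint switch above 0.25 rad or value of joint switch below -0.25 rad) and contact force between clamp_strap and guide below 10 N).
It fails at once if the clamp lever is forced (over 25 N) (contact force between the fingers and clamp_lever above 25 N).
It fails at once if the guide is forced (over 25 N) (contact force between the fingers and guide above 25 N).
It fails at once if a bystander is shifted by more than 30 mm (distance of any of cassette, bur_jar, nail_brush from where it was at the start of the episode above 0.03 m).
It also fails if it takes over 70 s, if anything falls off the work surface, if the arm or the gripper's body presses on something with over 40 N, if the wrist force passes 120 N, or if a joint passes its speed limit or range.

## Robot

A 6-joint arm with a two-finger parallel gripper is mounted at the origin on a cart in front of the work surface, level with it; the furniture and walls round the work are solid. World frame = base frame: x ahead of the robot, y to its left, z up, the work surface at z = 0. Lengths are in m, angles in rad, forces in N, time in s.
With the tool pointing down it reaches from about 0.25 to 0.775 m from the base axis. Payload 4 kg.
Tool frame: the origin (TCP) lies at the very end of the fingers, on their centre line; the grasp point (between the pads) lies 19 mm behind it (hold_point_z is the distance from the TCP to the grasp point, in m); z points along the fingers, y is the line along which they close (so a half turn about z gives the same grasp; the last joint's range is limited). The gripper opens to 85 mm and grips with 20 to 120 N. Pads are 22 mm wide; open, the fingers measure 114 mm over their backs; the gripper's body (76 mm by 85 mm) begins 54 mm behind the grasp point. The pads swing forward as they close: fully open they stand 13 mm farther back than shut.
Start: joints at [-1.368, 0.087, 1.371, -0, 1.684, -0.103], TCP at [0.166, -0.525, 0.231] pointing down, gripper open.
Joint ranges: [-3.1, 3.1], [-0.76, 2.03], [0.27, 2.55], [-1.08, 4.22], [0.17, 2.65], [-2.57, 2.57]. Speed limits (rad/s): [2.79, 2.79, 3.14, 3.14, 3.14, 3.14].

## Interface

Orientations are given as [roll, pitch, yaw] about the fixed x, y, z axes, in that order (R = Rz(yaw) Ry(pitch) Rx(roll)).
In Python, from cell import * gives the robot as it stands.
- The arm moves only by the tool apply_moves, never from a script. Its argument "deltas" is text: rows parted by semicolons, each of 7 numbers parted by spaces: the turn, a rotation vector about the tool's x, y, z in degrees, then the shift along the tool's x, y, z in units of 30 mm (1.0 is 30 mm), then the finger opening in mm, from 0 to 85.4. In form: rx ry rz dx dy dz hand; .... A call has 1 to 8 rows; each row shifts and turns the commanded pose from where the row before left it, along the tool's axes as they then stand; what a row does not reach is not made up. A row lasts 1/10 s, in which the tool goes at most 50 mm and 8.59 degrees, less where a joint would pass 70% of its speed; a pose out of reach is approached as far as the arm can. A call is refused whole if a number of a shift passes 1 or a number of a turn 8.59, either way. A call with a gripper value outside its range is refused whole. The fingers move at their own pace and stop on an object; the grip force is fixed at half the most. Time passes only in rows, so rows that do not move let the fingers close. It gives the time, the measured TCP pose, the force, the opening and the grip force at its end, in the units of the state.
- read_state(): the state, without advancing time (a new reading comes with each control period).
- snapshot(name): name is "side" or "top" or "wrist"; returns a dict with "pixels" (384x512x3 uint8, red, green, blue), "fx", "fy", "cx", "cy" (pixels), "k1" (the pictures are not rectified: a ray, as slopes to the right and down, at radius r is drawn at 1 + k1 r^2 times it, then the intrinsics apply), "R" (3x3) and "t" (3): a world point X has camera coordinates R X + t. Camera axes: x right, y down, z forward; pixel columns grow to the right and rows downward; lengths in m; the calibration is good to about 2 mm. A picture is of the moment at which its call begins. There is no depth.
- finish_job(): hands the job in; it is judged then, once.
The state is a dict: "time": time; "joint_positions": joint angles; "joint_vel": joint speeds; "joint_efforts": joint torques, N m; "ee_pos": TCP position; "tcp_rot": TCP orientation; "contact_force": force on the tool from outside, world axes, zero at the start; "wrist_torque": the same for the moment, N m; "grip_width": finger opening in m; "finger_force": force on a finger pad.
Only numpy, scipy, OpenCV 4.12 (cv2) and the standard library are available. Lean on these libraries where they do the work, as an engineer would, in place of code of your own. Each camera call takes 0.05 s, during which the arm holds its last target. There are 200 camera calls.

## Working session

There is one attempt and no reset: what is moved stays moved. The work goes in short steps, Python scripts to look and compute and a tool call to move; the robot and the scene stay as the last step left them, time stands still between calls to the robot, and variables do not carry over. Pictures are saved under pics/ and viewed, at most 10 in all, crops included, and the job is handed in when it is done.

Besides the shell and the picture viewer there is one more tool, called after "Emit:" as name(argument=value, ...) on one line, values as JSON. apply_moves: Moves the arm, as the interface text tells. Its arguments: {"type":"object","properties":{"deltas":{"type":"string"}},"required":["deltas"]}

```bash
mkdir -p pics; ls; python3 - <<'E'
from cell import *
import cv2,numpy as np
for n in ["side","top"]:
    s=snapshot(n); cv2.imwrite(f"pics/{n}0.png",cv2.resize(s["pixels"][:,:,::-1],(800,600),interpolation=cv2.INTER_CUBIC))
    print(n,s["fx"],s["fy"],s["cx"],s["cy"],s["k1"],np.round(s["R"],4).tolist(),np.round(s["t"],4).tolist())
st=read_state();print(st)
E
```

```text
pics
side 496.4190507064978 496.4190507064978 258.2629192105092 197.27265025421258 0.04387915727082425 [[0.9958, -0.0914, 0.0082], [-0.0287, -0.3949, -0.9183], [0.0871, 0.9142, -0.3958]] [-0.5272, 0.071, 1.7279]
top 359.6492954536024 359.6492954536024 263.6872570922202 192.04707172013588 -0.1015210879047905 [[-0.0103, -0.9999, 0.0083], [-0.9921, 0.0092, -0.1251], [0.125, -0.0095, -0.9921]] [-0.1142, 0.5343, 0.9305]
{'time': 0.1, 'joint_positions': array([-1.36810096e+00,  8.79165556e-02,  1.37214055e+00,  5.89958999e-06,
        1.68358179e+00, -1.03123749e-01]), 'joint_vel': array([ 0.00061105, -0.00207579, -0.00282618, -0.00062305, -0.00020657,
        0.00045144]), 'joint_efforts': array([ 2.22637231e-03, -3.53014147e+01, -3.14219213e+01, -1.17114546e-04,
        7.92873034e-03,  2.54689854e-05]), 'ee_pos': array([ 0.1654846 , -0.52404097,  0.23021779]), 'tcp_rot': array([-3.13955788e+00, -2.16475133e-04,  3.05819556e-01]), 'contact_force': array([ 0.05788351, -0.31877014, -0.22338094]), 'wrist_torque': array([0.04618966, 0.03309047, 0.03896754]), 'finger_force': 0.0, 'grip_width': 0.08545240902717145}
```

View pics/top0.png

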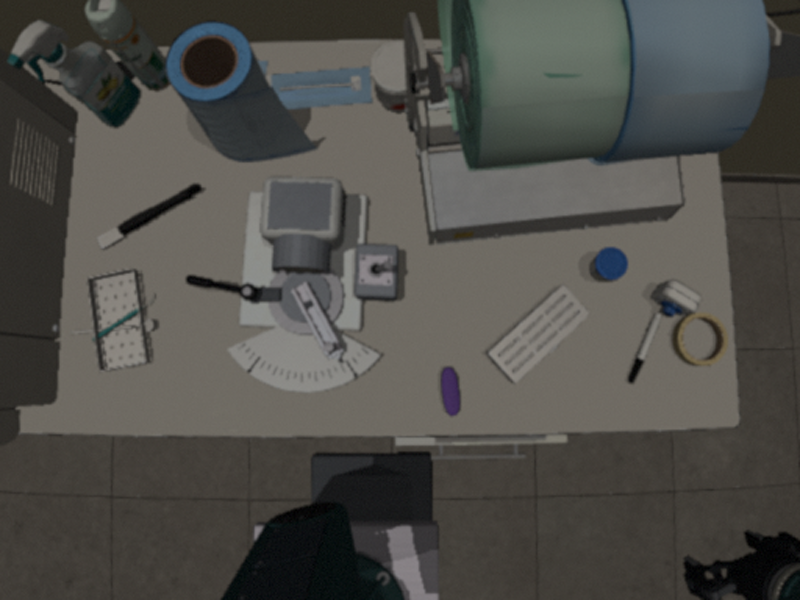

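View pics/side0.png

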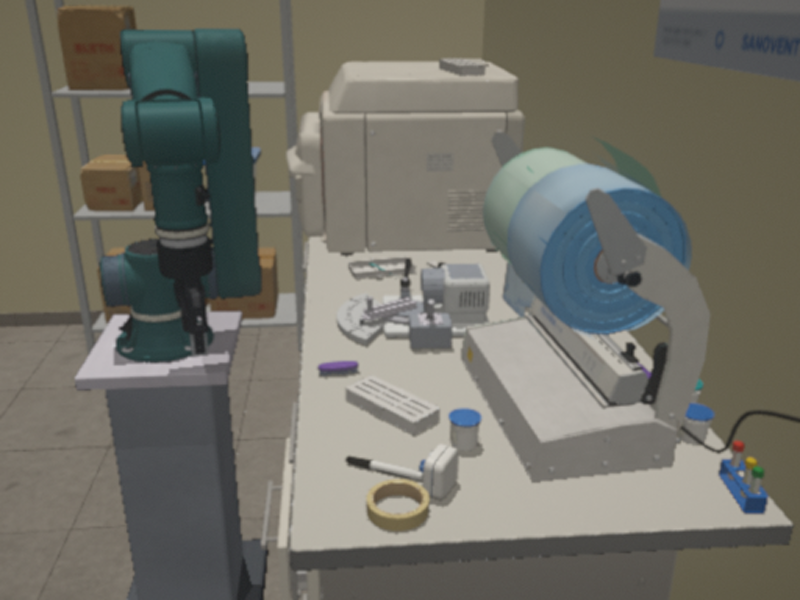

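The top view shows the sharpener (pivot ~(305,295), switch ~(378,268) leaning right, clamp lever from the post (248,293) out to (192,281), pointer right near (340,360)). The side view shows the same scene, with the switch at (431,305). Next I'll take enlarged crops.

```bash
cat > h.py <<'E'
from cell import *
import cv2,numpy as np
def ray(s,u,v):
    K=np.array([[s["fx"],0,s["cx"]],[0,s["fy"],s["cy"]],[0,0,1.]])
    p=cv2.undistortPoints(np.array([[[u,v]]],float),K,np.array([s["k1"],0,0,0,0]))[0,0]
    R=np.array(s["R"]);return -R.T@np.array(s["t"]),R.T@np.array([p[0],p[1],1])
def atz(s,u,v,z):
    o,d=ray(s,u,v);return o+d*(z-o[2])/d[2]
def proj(s,X):
    K=np.array([[s["fx"],0,s["cx"]],[0,s["fy"],s["cy"]],[0,0,1.]])
    return cv2.projectPoints(np.array(X,float).reshape(-1,1,3),cv2.Rodrigues(np.array(s["R"]))[0],np.array(s["t"],float),K,np.array([s["k1"],0,0,0,0]))[0][:,0]
def crop(s,x0,y0,w,h,k,f):
    cv2.imwrite(f,cv2.resize(s["pixels"][y0:y0+h,x0:x0+w,::-1],None,fx=k,fy=k,interpolation=cv2.INTER_CUBIC))
E
python3 - <<'E'
from h import *
s=snapshot("top");crop(s,115,105,150,150,4,"pics/topc.png")
E
```

```text
(no output)
```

View pics/topc.png

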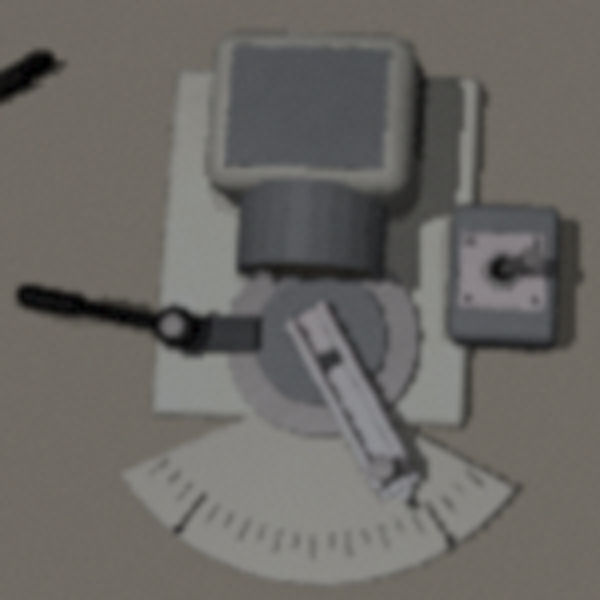

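Crop: left mark inner end (202,497) and outer end (179,530); right mark (433,508)-(452,547). Switch box top corners are (451,206),(558,210),(553,346),(449,340), the clamp post is at (175,326), and the lever tip at (18,294). I'll fit the machine pose to these.

```bash
cat >> h.py <<'E'
def cp(c,x0,y0,k): return (x0+(c[0]+.5)/k-.5, y0+(c[1]+.5)/k-.5)
E
python3 - <<'E'
from h import *
from scipy.optimize import least_squares
s=snapshot("top")
a=np.radians(35); c=np.cos(a)*.13; d=np.sin(a)*.13
P=[((202,497),(-c,d,.02)),((433,508),(-c,-d,.02)),((451,206),(.091,-.086,.06)),((558,208),(.091,-.158,.06)),((553,346),(-.001,-.158,.06)),((449,340),(-.001,-.086,.06)),((175,326),(0,.09,.095))]
px=np.array([cp(p[0],115,105,4) for p in P]);M=np.array([p[1] for p in P])
def W(q,M):
    C,S=np.cos(q[2]),np.sin(q[2]);M=np.atleast_2d(M)
    return np.c_[q[0]+C*M[:,0]-S*M[:,1],q[1]+S*M[:,0]+C*M[:,1],M[:,2]]
r=least_squares(lambda q:(proj(s,W(q,M))-px).ravel(),[.4,.15,0],loss='soft_l1')
q=r.x;print(q,np.round(r.fun.reshape(-1,2),2).tolist())
def mach(X):
    C,S=np.cos(q[2]),np.sin(q[2]);e=np.array(X[:2])-q[:2];return np.round([C*e[0]+S*e[1],-S*e[0]+C*e[1]],4)
for n,p,z in [("post",(175,326),.095),("levertip",(18,294),.086),("lev50",(95,310),.086),("ptr",(415,503),.02),("handle",(400,460),.084),("chan far",(293,314),.053),("switchtip",(546,258),.11),("swfoot",(503,269),.06),("mark L outer",(179,530),.02),("leftcorner",(124,472),.02)]:
    X=atz(s,*cp(p,115,105,4),z);m=mach(X);print(n,np.round(X,4),m,"r",np.hypot(*m),"ang",np.degrees(np.arctan2(m[1],-m[0])))
for n,m in [("switch hinge",(.045,-.122,.06)),("post",(0,.09,.086)),("lmark",(-c,d,.02)),("pivot",(0,0,0)),("hL",(-.102*np.cos(a),.102*np.sin(a),.07))]: print(n,W(q,m)[0])
E
```

```text
[ 0.53966514  0.06466861 -0.0379595 ] [[1.73, 0.34], [-1.1, -0.64], [0.23, -0.3], [0.68, -0.04], [0.84, -0.05], [-0.72, 0.66], [-2.68, 0.01]]
post [0.543  0.1477 0.095 ] [0.0002 0.0831] r 0.08310024067353836 ang 90.13789571332595
levertip [0.5663 0.2543 0.086 ] [0.0194 0.1905] r 0.1914852735852029 ang 95.81479964715614
lev50 [0.5553 0.2029 0.086 ] [0.0104 0.1387] r 0.1390893597655838 ang 94.28812637550122
ptr [0.4321 0.0034 0.02  ] [-0.1051 -0.0653] r 0.12373398886320605 ang -31.853223095918825
handle [0.4579 0.0054 0.084 ] [-0.0794 -0.0623] r 0.1009239812928523 ang -38.118963509181846
chan far [0.5564 0.081  0.053 ] [0.0161 0.0169] r 0.023341379565055703 ang 133.6112834104487
switchtip [ 0.5814 -0.088   0.11  ] [ 0.0475 -0.151 ] r 0.15829481987734154 ang -107.46198716066635
swfoot [ 0.5839 -0.0585  0.06  ] [ 0.0488 -0.1214] r 0.13084112503337778 ang -111.89898948768673
mark L outer [0.4148 0.1633 0.02  ] [-0.1285  0.0939] r 0.1591523169796783 ang 36.1570674951925
leftcorner [0.4541 0.2021 0.02  ] [-0.0907  0.1341] r 0.16189286580946055 ang 55.927115590338374
switch hinge [ 0.58000278 -0.05895127  0.06      ]
post [0.54308068 0.15460378 0.086     ]
lmark [0.43608186 0.14322116 0.02      ]
pivot [0.53966514 0.06466861 0.        ]
hL [0.4583921  0.12630215 0.07      ]
```

Emit:
apply_moves(deltas="0 0 6.57 0 0 0 0; 0 0 6.57 0 0 0 0; 0 0 6.57 0 0 0 0; 0 0 0 .7 -1 0 0; 0 0 0 .7 -1 0 0; 0 0 0 .7 -1 0 0; 0 0 0 .7 -1 0 0; 0 0 0 .7 -1 0 0")

```text
time: 1.0
ee_pos: [0.2768, -0.3773, 0.2311]
tcp_rot: [-3.141, -0.0, -0.039]
contact_force: [0.6, 0.1, -0.4]
grip_width: -0.0001
finger_force: 0.0
```

Emit:
apply_moves(deltas="0 0 0 .8 -1 0 0; 0 0 0 .8 -1 0 0; 0 0 0 .8 -1 0 0; 0 0 0 .8 -1 0 0; 0 0 0 .8 -1 0.3 0; 0 0 0 .8 -1 .3 0; 0 0 0 .8 -1 .3 0; 0 0 0 .8 -1 .3 0")

```text
time: 1.8
ee_pos: [0.478, -0.1447, 0.1949]
tcp_rot: [3.141, -0.0, -0.038]
contact_force: [-0.6, 0.2, 0.5]
grip_width: 0.0001
finger_force: 0.0
```

```bash
python3 - <<'E'
from h import *
s=snapshot("wrist");crop(s,0,0,512,384,1.5,"pics/w1.png")
print(-np.array(s["R"]).T@np.array(s["t"]),np.round(s["R"],3).tolist(),read_state()["ee_pos"])
print(proj(s,[[.58,-.059,.06],[.5792,-.0818,.111],[.4361,.1432,.02]])*1.5)
E
```

```text
[ 0.55384268 -0.14716147  0.33769722] [[-0.038, -0.999, 0.001], [-0.954, 0.037, 0.298], [-0.298, 0.011, -0.955]] [ 0.4803254  -0.13991479  0.19280313]
[[244.28669541 118.89494955]
 [256.05597739 109.93077723]
 [ 52.92504022 317.86958865]]
```

View pics/w1.png

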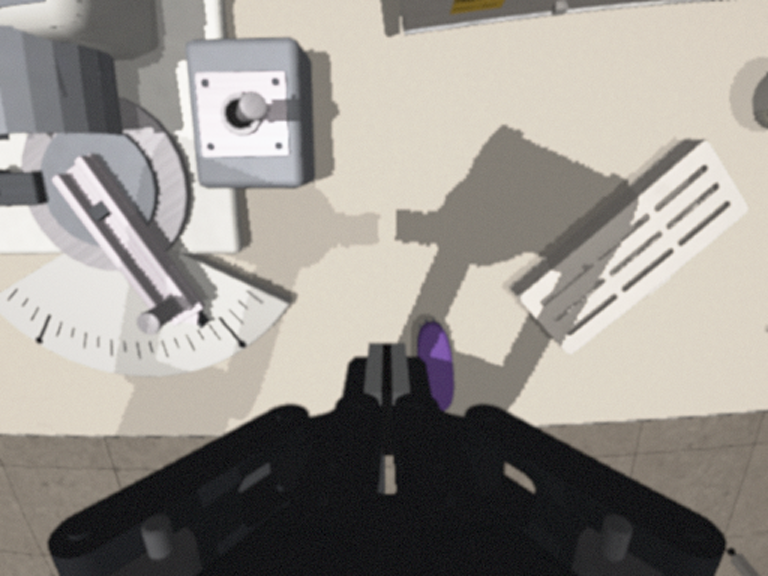

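The wrist view shows the switch tip at (254,104) leaning right over its foot at (240,112), the box corners near (188,42)-(312,186), the left mark at about (48,317)-(39,341) and the pointer at (203,322). The fit agrees to about 3 mm.

Emit:
apply_moves(deltas="0 0 0 .8 -.2 0 0; 0 0 0 .8 -.2 0 0; 0 0 0 .8 -.2 0 0; 0 0 0 .8 -.1 0 0; 0 0 0 0 0 .8 0; 0 0 0 0 0 .8 0; 0 0 0 0 0 .8 0; 0 0 0 0 0 .8 0")

```text
time: 2.65
ee_pos: [0.5737, -0.1289, 0.0981]
tcp_rot: [3.142, 0.001, -0.038]
contact_force: [0.2, 0.2, 0.2]
grip_width: 0.0002
finger_force: 0.0
```

Emit:
apply_moves(deltas="0 0 0 0 0 0 0; 0 0 0 0 -.15 0 0; 0 0 0 0 -.15 0 0;0 0 0 0 -.15 0 0;0 0 0 0 0 0 0")

```text
time: 3.15
ee_pos: [0.5753, -0.1147, 0.1009]
tcp_rot: [3.141, -0.003, -0.037]
contact_force: [-0.1, 0.5, 0.0]
grip_width: -0.0
finger_force: 0.0
```

Emit:
apply_moves(deltas="0 0 0 0 -.15 .15 0; 0 0 0 0 -.15 0 0; 0 0 0 0 -.1 0 0;0 0 0 0 -.1 0 0;0 0 0 0 0 0 0")

```text
time: 3.65
ee_pos: [0.5751, -0.1, 0.0948]
tcp_rot: [3.142, -0.0, -0.038]
contact_force: [0.1, 0.3, 1.6]
grip_width: -0.0005
finger_force: 0.0
```

Emit:
apply_moves(deltas="0 0 0 0 -.1 0 0; 0 0 0 0 -.1 0 0;0 0 0 0 0 0 0")

```text
time: 3.95
ee_pos: [0.5755, -0.0965, 0.096]
tcp_rot: [3.137, -0.001, -0.039]
contact_force: [-1.4, -5.1, 2.6]
grip_width: 0.0001
finger_force: 2.6
```

Emit:
apply_moves(deltas="0 0 0 0 -.1 0 0; 0 0 0 0 -.1 0 0;0 0 0 0 0 0 0")

```text
time: 4.25
ee_pos: [0.5759, -0.0884, 0.0955]
tcp_rot: [-3.141, -0.001, -0.039]
contact_force: [-1.1, 0.5, -0.2]
grip_width: 0.0003
finger_force: 0.0
```

Emit:
apply_moves(deltas="0 0 0 0 -.1 0 0; 0 0 0 0 0 0 0")

```text
time: 4.45
ee_pos: [0.5754, -0.0845, 0.0943]
tcp_rot: [-3.141, 0.001, -0.038]
contact_force: [-0.8, 0.4, -0.7]
grip_width: -0.0
finger_force: 0.0
```

Emit:
apply_moves(deltas="0 0 0 0 -.1 0 0; 0 0 0 0 0 0 0")

```text
time: 4.65
ee_pos: [0.5757, -0.0817, 0.0945]
tcp_rot: [-3.141, 0.001, -0.037]
contact_force: [0.5, -0.6, 0.1]
grip_width: -0.0004
finger_force: 0.0
```

Emit:
apply_moves(deltas="0 0 0 0 .5 0 0; 0 0 0 0 .5 0 0; 0 0 0 -.5 0 -1 0; 0 0 0 -.8 0 -1 0; 0 0 0 -.8 0 -1 0; 0 0 0 -.8 0 -.5 0; 0 0 0 -.8 -.5 0 0; 0 0 0 0 -.5 0 0")

```text
time: 5.45
ee_pos: [0.4631, -0.0795, 0.2012]
tcp_rot: [3.14, -0.002, -0.042]
contact_force: [-0.4, 0.9, -0.4]
grip_width: 0.0001
finger_force: 0.0
```

```bash
python3 - <<'E'
from h import *
s=snapshot("wrist");crop(s,0,0,512,384,1.5,"pics/w2.png")
np.save("w2.npy",s,allow_pickle=True)
E
```

```text
(no output)
```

View pics/w2.png

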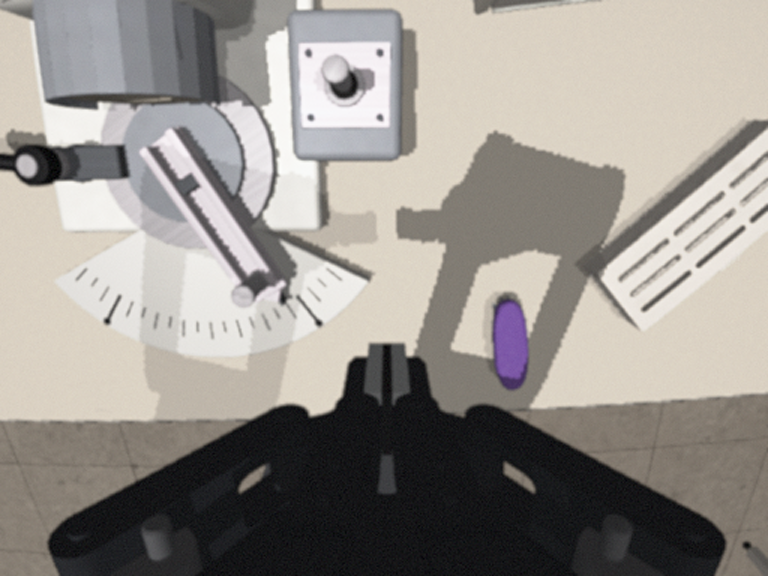

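The switch now stands upright: tip (338,68) over foot (345,85). The marks read (118,296)-(108,322) and (302,295)-(320,323), the post (38,165), the handle top (242,295) and the pointer (284,300).

```bash
python3 - <<'E'
from h import *
from scipy.optimize import least_squares
sw=np.load("w2.npy",allow_pickle=True).item(); st=snapshot("top")
a=np.radians(35); c=np.cos(a)*.13; d=np.sin(a)*.13
Pw=[((118,296),(-c,d,.02)),((302,295),(-c,-d,.02)),((290,12),(.091,-.086,.06)),((402,10),(.091,-.158,.06)),((403,158),(-.001,-.158,.06)),((292,158),(-.001,-.086,.06))]
Pt=[((202,497),(-c,d,.02)),((433,508),(-c,-d,.02)),((451,206),(.091,-.086,.06)),((558,208),(.091,-.158,.06)),((553,346),(-.001,-.158,.06)),((449,340),(-.001,-.086,.06))]
def W(q,M):
    C,S=np.cos(q[2]),np.sin(q[2]);M=np.atleast_2d(M)
    return np.c_[q[0]+C*M[:,0]-S*M[:,1],q[1]+S*M[:,0]+C*M[:,1],M[:,2]]
pw=np.array([cp(p[0],0,0,1.5) for p in Pw]);pt=np.array([cp(p[0],115,105,4) for p in Pt])
for nm,s,px,P in(("w",sw,pw,Pw),("t",st,pt,Pt)):
    M=np.array([p[1] for p in P])
    r=least_squares(lambda q:(proj(s,W(q,M))-px).ravel(),[.54,.065,-.04],loss='soft_l1')
    q=r.x;print(nm,np.round(q,4),np.round(r.fun.reshape(-1,2),1).tolist())
    if nm=="w":
      def mach(X):
        C,S=np.cos(q[2]),np.sin(q[2]);e=np.array(X[:2])-q[:2];return np.array([C*e[0]+S*e[1],-S*e[0]+C*e[1]])
      for n,p,z in [("post",(38,165),.095),("ptr",(284,300),.02),("handle",(242,295),.084),("Lout",(108,322),.02),("L",(118,296),.02),("R",(302,295),.02),("Rout",(320,323),.02),("cornerL",(54,280),.02),("cornerR",(372,277),.02)]:
        X=atz(s,*cp(p,0,0,1.5),z);m=mach(X);print(n,np.round(X,4),np.round(m,4),"r",round(np.hypot(*m),4),"ang",round(np.degrees(np.arctan2(m[1],-m[0])),1))
      for n,m in [("post",(0,.09,.086)),("lmark",(-c,d,.02)),("hL",(-.102*np.cos(a),.102*np.sin(a),.07))]: print(n,W(q,m)[0])
print(read_state()["ee_pos"])
E
```

```text
w [ 0.5417  0.0648 -0.041 ] [[3.0, -0.3], [-3.0, 0.4], [-3.1, -2.2], [1.2, -1.7], [-0.3, 2.9], [0.6, 3.3]]
post [0.5464 0.1283 0.095 ] [0.0021 0.0636] r 0.0636 ang 91.9
ptr [0.4289 0.0063 0.02  ] [-0.1103 -0.0631] r 0.1271 ang -29.8
handle [0.4552 0.0165 0.084 ] [-0.0845 -0.0519] r 0.0991 ang -31.6
Lout [0.415  0.1628 0.02  ] [-0.1306  0.0927] r 0.1601 ang 35.4
L [0.4381 0.1478 0.02  ] [-0.1069  0.0787] r 0.1328 ang 36.3
R [ 0.4326 -0.009   0.02  ] [-0.106  -0.0783] r 0.1318 ang -36.4
Rout [ 0.4074 -0.0216  0.02  ] [-0.1307 -0.0919] r 0.1598 ang -35.1
cornerL [0.4546 0.2028 0.02  ] [-0.0927  0.1343] r 0.1632 ang 55.4
cornerR [ 0.4455 -0.0671  0.02  ] [-0.0907 -0.1358] r 0.1633 ang -56.3
post [0.54543065 0.15476327 0.086     ]
lmark [0.43839739 0.14370918 0.02      ]
hL [0.4606556  0.12672176 0.07      ]
t [ 0.5397  0.0655 -0.0391] [[1.4, 0.3], [-1.5, -0.6], [-0.1, -0.3], [0.4, -0.0], [0.5, -0.0], [-1.1, 0.7]]
[ 0.46448472 -0.07837202  0.20047471]
```

Emit:
apply_moves(deltas="0 0 0 .4 -1 0 0; 0 0 0 .4 -1 0 0; 0 0 0 .4 -1 0 0; 0 0 0 .4 -1 0 0; 0 0 0 .4 -1 0 0; 0 0 0 .4 -1 0 0; 0 0 0 .4 -1 0 0; 0 0 0 .4 -1 0 0")

```text
time: 6.35
ee_pos: [0.5714, 0.1578, 0.1992]
tcp_rot: [3.14, 0.0, -0.039]
contact_force: [-0.3, -0.4, -0.4]
grip_width: -0.0
finger_force: 0.0
```

Emit:
apply_moves(deltas="0 0 0 .3 -1 0 0; 0 0 0 .3 -1 0 0; 0 0 0 .1 -.5 0 0; 0 0 5.5 0 0 0 0; 0 0 5.5 0 0 0 0; 0 0 0 0 0 0 0; 0 0 0 0 0 0 0")

```text
time: 7.05
ee_pos: [0.5942, 0.2311, 0.1995]
tcp_rot: [3.141, 0.0, -0.229]
contact_force: [-0.6, 0.1, -0.6]
grip_width: 0.0
finger_force: 0.0
```

```bash
python3 - <<'E'
from h import *
s=snapshot("wrist");crop(s,0,0,512,384,1.5,"pics/w3.png")
np.save("w3.npy",s,allow_pickle=True);print(read_state()["ee_pos"],read_state()["tcp_rot"])
E
```

```text
[0.5941029  0.23123087 0.19964037] [ 3.14102494e+00  4.27624640e-05 -2.29558037e-01]
```

View pics/w3.png

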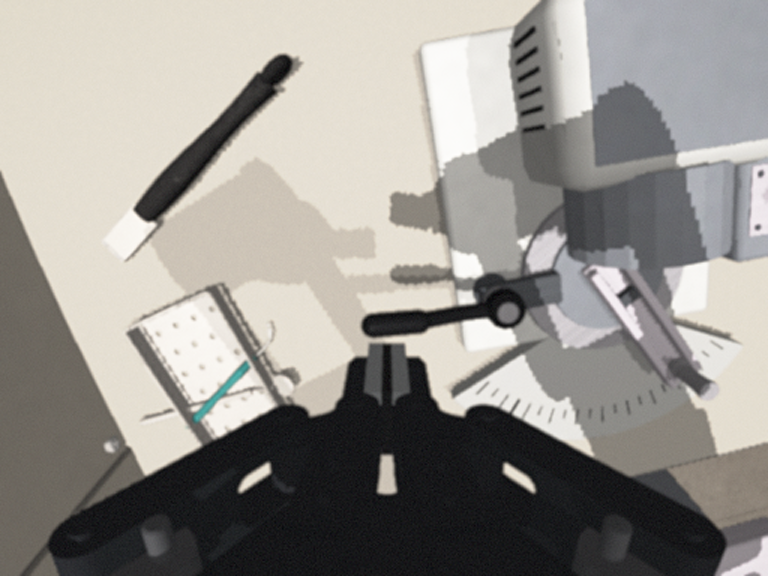

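The lever runs from the post (507,310) to its tip (365,325), with its axis near (395,322). The fingers are above, pointing at (387,345).

```bash
python3 - <<'E'
from h import *
s=np.load("w3.npy",allow_pickle=True).item()
for n,p in (("post",(507,310)),("tip",(363,325)),("end",(390,322)),("neck",(430,319))):
  for z in(.086,.1):print(n,z,np.round(atz(s,*cp(p,0,0,1.5),z),4))
print(1.5*proj(s,[[.5942,.2311,.2],[.5942,.2311,.075],[.563,.238,.086]]))
E
```

```text
post 0.086 [0.5553 0.1588 0.086 ]
post 0.1 [0.5615 0.1619 0.1   ]
tip 0.086 [0.5667 0.2536 0.086 ]
tip 0.1 [0.5723 0.2514 0.1   ]
end 0.086 [0.5648 0.2357 0.086 ]
end 0.1 [0.5704 0.2345 0.1   ]
neck 0.086 [0.5608 0.2096 0.086 ]
neck 0.1 [0.5667 0.2098 0.1   ]
[[386.94668904 363.75061397]
 [386.38000363 273.86652824]
 [386.96917885 324.86997666]]
```

Emit:
apply_moves(deltas="0 0 0 .2 -.1 .8 0; 0 0 0 0 0 .8 0; 0 0 0 0 0 .8 0; 0 0 0 0 0 .8 0; 0 0 0 0 0 .7 0; 0 0 0 0 0 .3 0; 0 0 0 0 0 0 0")

```text
time: 7.8
ee_pos: [0.5993, 0.233, 0.072]
tcp_rot: [3.14, 0.003, -0.23]
contact_force: [0.9, 0.5, 0.8]
grip_width: -0.0001
finger_force: 0.0
```

Emit:
apply_moves(deltas="0 0 0 -.15 0 0 0; 0 0 0 -.1 0 0 0; 0 0 0 -.1 0 0 0; 0 0 0 0 0 0 0")

```text
time: 8.2
ee_pos: [0.5901, 0.2365, 0.075]
tcp_rot: [-3.141, -0.001, -0.23]
contact_force: [0.2, -0.2, 0.3]
grip_width: 0.0
finger_force: 0.0
```

Emit:
apply_moves(deltas="0 0 0 -.1 0 0 0; 0 0 0 -.05 0 0 0; 0 0 0 0 0 0 0")

```text
time: 8.5
ee_pos: [0.5855, 0.2372, 0.0738]
tcp_rot: [3.142, 0.0, -0.23]
contact_force: [-0.1, 0.9, 1.6]
grip_width: -0.0002
finger_force: 0.0
```

Emit:
apply_moves(deltas="0 0 0 -.1 0 0 0; 0 0 0 0 0 0 0")

```text
time: 8.7
ee_pos: [0.5827, 0.2379, 0.0738]
tcp_rot: [3.142, -0.0, -0.23]
contact_force: [0.8, -0.1, 0.2]
grip_width: 0.0002
finger_force: 0.1
```

Emit:
apply_moves(deltas="0 0 0 -.1 0 0 0; 0 0 0 0 0 0 0")

```text
time: 8.9
ee_pos: [0.58, 0.2386, 0.0739]
tcp_rot: [-3.141, -0.001, -0.23]
contact_force: [1.5, -0.6, -0.2]
grip_width: -0.0001
finger_force: 0.8
```

Emit:
apply_moves(deltas="0 0 0 -.1 0 0 0; 0 0 0 0 0 0 0")

```text
time: 9.1
ee_pos: [0.5771, 0.2392, 0.0739]
tcp_rot: [-3.141, -0.001, -0.23]
contact_force: [2.9, -0.7, -0.1]
grip_width: -0.0002
finger_force: 1.3
```

Emit:
apply_moves(deltas="0 0 -1.7 -.085 -.02 0 0; 0 0 -1.7 -.085 -.02 0 0; 0 0 -1.7 -.085 -.02 0 0; 0 0 0 0 0 0 0")

```text
time: 9.5
ee_pos: [0.5701, 0.2418, 0.074]
tcp_rot: [3.14, -0.001, -0.139]
contact_force: [4.4, -1.9, -1.1]
grip_width: 0.0002
finger_force: 2.1
```

Emit:
apply_moves(deltas="0 0 -1.7 -.085 -.02 0 0; 0 0 -1.7 -.085 -.02 0 0; 0 0 -1.7 -.085 -.02 0 0; 0 0 -1.7 -.085 -.02 0 0")

```text
time: 9.9
ee_pos: [0.5615, 0.244, 0.074]
tcp_rot: [3.138, -0.004, -0.021]
contact_force: [6.0, -5.4, -1.9]
grip_width: 0.0001
finger_force: 3.6
```

Emit:
apply_moves(deltas="0 0 -1.7 -.085 -.02 0 0; 0 0 -1.7 -.085 -.02 0 0; 0 0 -1.7 -.085 -.02 0 0; 0 0 -1.7 -.085 -.02 0 0")

```text
time: 10.3
ee_pos: [0.5517, 0.2467, 0.0746]
tcp_rot: [3.139, -0.005, 0.098]
contact_force: [7.2, -2.1, -0.5]
grip_width: -0.0003
finger_force: 3.6
```

Emit:
apply_moves(deltas="0 0 -1.7 -.085 0 0 0; 0 0 -1.7 -.085 0 0 0; 0 0 -1.7 -.085 0 0 0; 0 0 -1.7 -.085 0 0 0; 0 0 -1.7 -.085 0 0 0; 0 0 -1.7 -.085 0 0 0")

```text
time: 10.9
ee_pos: [0.5364, 0.2461, 0.0746]
tcp_rot: [-3.141, -0.006, 0.277]
contact_force: [7.9, 1.4, -1.8]
grip_width: -0.0001
finger_force: 3.7
```

Emit:
apply_moves(deltas="0 0 -1.7 -.085 0 0 0; 0 0 -1.7 -.085 0 0 0; 0 0 -1.7 -.085 0 0 0; 0 0 -1.7 -.085 0 0 0; 0 0 -1.7 -.085 0 0 0; 0 0 -1.7 -.085 0 0 0")

```text
time: 11.5
ee_pos: [0.5213, 0.2428, 0.0747]
tcp_rot: [-3.138, -0.006, 0.455]
contact_force: [6.5, 5.8, -2.3]
grip_width: -0.0001
finger_force: 3.9
```

```bash
python3 - <<'E'
from h import *
print(read_state()["ee_pos"],read_state()["tcp_rot"])
E
```

```text
[0.5213165  0.24281192 0.07466339] [-3.13833672 -0.0058864   0.45519538]
```

Emit:
apply_moves(deltas="0 0 0 .5 0 0 0; 0 0 0 0 0 -1 0; 0 0 0 0 0 -1 10; 0 0 -2.6 0 0 -1 45; 0 0 0 -.88 .79 0 45; 0 0 0 -.88 .79 0 45; 0 0 0 -.88 .79 0 45; 0 0 0 -.88 .79 0 45")

```text
time: 12.3
ee_pos: [0.4841, 0.1127, 0.1635]
tcp_rot: [-3.139, 0.002, 0.5]
contact_force: [0.3, -0.9, 0.8]
grip_width: 0.0447
finger_force: 0.0
```

Emit:
apply_moves(deltas="0 0 0 -.88 .79 0 45; 0 0 0 -.88 .79 0 45; 0 0 0 -.88 .79 0 45; 0 0 0 0 0 0 45; 0 0 0 0 0 0 45")

```text
time: 12.8
ee_pos: [0.4497, 0.0131, 0.1637]
tcp_rot: [-3.14, 0.0, 0.497]
contact_force: [0.1, -0.1, 0.2]
grip_width: 0.045
finger_force: 0.0
```

```bash
python3 - <<'E'
from h import *
s=snapshot("wrist");crop(s,0,0,512,384,1.5,"pics/w4.png")
np.save("w4.npy",s,allow_pickle=True);print(read_state()["ee_pos"],read_state()["tcp_rot"],read_state()["grip_width"])
E
```

```text
[0.45006087 0.01365099 0.16372935] [-3.13992435e+00  9.93238222e-05  4.98260230e-01] 0.044906659938009824
```

View pics/w4.png

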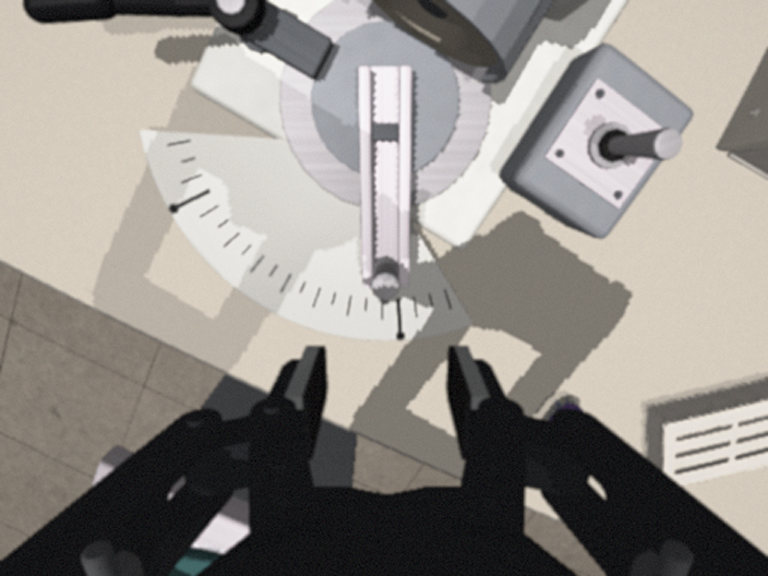

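The handle (386,280) is centred between the fingers and the channel is aligned with the tool. Left mark (208,192)-(174,208), right mark (399,300)-(400,335), and the lever lies at the upper left (35,8) → post (238,10).

```bash
python3 - <<'E'
from h import *
s=np.load("w4.npy",allow_pickle=True).item()
D={}
for n,p,z in (("Li",(208,192),.02),("Lo",(174,208),.02),("Ri",(399,300),.02),("Ro",(400,335),.02),("hand",(386,280),.084),("cl",(386,70),.053)):
  D[n]=atz(s,*cp(p,0,0,1.5),z)[:2];print(n,np.round(D[n],4))
u=D["Li"]-D["Lo"];v=D["Ri"]-D["Ro"]
print("ang L,R",np.degrees(np.arctan2(u[1],u[0])),np.degrees(np.arctan2(v[1],v[0])))
t=np.linalg.solve(np.c_[u,-v],D["Ro"]-D["Lo"]);P=D["Lo"]+t[0]*u;print("pivot",P)
for P in (P,np.array([.5405,.0652])):
  for n in D: e=P-D[n];print(n,np.hypot(*e).round(4),np.degrees(np.arctan2(e[1],e[0])).round(2))
E
```

```text
Li [0.4379 0.1459]
Lo [0.4165 0.1633]
Ri [ 0.4319 -0.0061]
Ro [ 0.4081 -0.0202]
hand [0.4577 0.0184]
cl [0.5566 0.0721]
ang L,R -39.04012012740983 30.5440450841523
pivot [0.5438924  0.05997728]
Li 0.1364 -39.04
Lo 0.164 -39.04
Ri 0.13 30.54
Ro 0.1577 30.54
hand 0.0957 25.75
cl 0.0176 -136.4
Li 0.1305 -38.2
Lo 0.1581 -38.34
Ri 0.1299 33.29
Ro 0.1576 32.81
hand 0.0952 29.47
cl 0.0176 -156.8
```

Emit:
apply_moves(deltas="0 0 0 0 0 .8 45; 0 0 0 0 0 .8 45; 0 0 0 0 0 .8 45; 0 0 0 0 0 .6 45; 0 0 0 0 0 .35 45; 0 0 0 0 0 0 40; 0 0 0 0 0 0 35; 0 0 0 0 0 0 30")

```text
time: 13.65
ee_pos: [0.4516, 0.013, 0.0646]
tcp_rot: [3.14, -0.002, 0.498]
contact_force: [0.1, 0.1, 0.1]
grip_width: 0.0298
finger_force: 0.0
```

Emit:
apply_moves(deltas="0 0 0 0 -.2 0 30; 0 0 0 0 0 0 30")

```text
time: 13.85
ee_pos: [0.4478, 0.0186, 0.064]
tcp_rot: [3.141, -0.001, 0.498]
contact_force: [0.0, -0.1, 0.4]
grip_width: 0.0299
finger_force: 0.0
```

Emit:
apply_moves(deltas="0 0 2.5 .003 -.151 0 30; 0 0 2.5 .003 -.151 0 30; 0 0 2.5 .003 -.151 0 30; 0 0 0 0 0 0 30")

```text
time: 14.25
ee_pos: [0.4421, 0.0306, 0.0638]
tcp_rot: [3.141, -0.001, 0.367]
contact_force: [-0.2, 0.4, 0.4]
grip_width: 0.03
finger_force: 0.0
```

Emit:
apply_moves(deltas="0 0 2.5 .003 -.151 0 30; 0 0 2.5 .003 -.151 0 30; 0 0 2.5 .003 -.151 0 30; 0 0 2.5 .003 -.151 0 30; 0 0 2.5 .003 -.151 0 30; 0 0 2.5 .003 -.151 0 30; 0 0 2.5 .003 -.151 0 30")

```text
time: 14.95
ee_pos: [0.4358, 0.0608, 0.0638]
tcp_rot: [3.14, -0.002, 0.06]
contact_force: [2.0, -1.4, 0.6]
grip_width: 0.0302
finger_force: 0.7
```

Emit:
apply_moves(deltas="0 0 2.5 .003 -.151 0 30; 0 0 2.5 .003 -.151 0 30; 0 0 2.5 .003 -.151 0 30; 0 0 2.5 .003 -.151 0 30; 0 0 2.5 .003 -.151 0 30; 0 0 2.5 .003 -.151 0 30; 0 0 2.5 .003 -.151 0 30")

```text
time: 15.65
ee_pos: [0.4385, 0.0922, 0.0637]
tcp_rot: [3.141, -0.001, -0.245]
contact_force: [1.1, -1.9, -0.2]
grip_width: 0.03
finger_force: 0.7
```

```bash
python3 - <<'E'
from h import *
r=read_state();e=np.array([.5405,.0652])-r["ee_pos"][:2];print(r["ee_pos"],np.degrees(r["tcp_rot"][2]),np.hypot(*e),np.degrees(np.arctan2(e[1],e[0])),r["contact_force"])
E
```

```text
[0.4384997  0.09222196 0.06368625] -14.039259507388278 0.10551894115549687 -14.837965252814113 [ 1.09655665 -1.93084845 -0.24944934]
```

Emit:
apply_moves(deltas="0 0 2.5 .003 -.151 0 30; 0 0 2.5 .003 -.151 0 30; 0 0 2.5 .003 -.151 0 30; 0 0 2.5 .003 -.151 0 30; 0 0 2.5 .003 -.151 0 30; 0 0 2.5 .003 -.151 0 30; 0 0 2.5 .003 -.151 0 30; 0 0 0 0 0 0 30")

```text
time: 16.45
ee_pos: [0.4504, 0.122, 0.0635]
tcp_rot: [-3.141, -0.0, -0.548]
contact_force: [0.5, -0.1, 0.4]
grip_width: 0.03
finger_force: 0.0
```

Emit:
apply_moves(deltas="0 0 2.5 .003 -.12 0 30; 0 0 2.5 .003 -.12 0 30; 0 0 0 0 0 0 30")

```text
time: 16.75
ee_pos: [0.4543, 0.1278, 0.0634]
tcp_rot: [3.142, -0.0, -0.635]
contact_force: [-0.0, -1.0, 0.5]
grip_width: 0.03
finger_force: 0.0
```

```bash
python3 - <<'E'
from h import *
r=read_state();e=np.array([.5405,.0652])-r["ee_pos"][:2];print(r["ee_pos"],np.degrees(r["tcp_rot"][2]),np.hypot(*e),np.degrees(np.arctan2(e[1],e[0])),r["contact_force"])
s=snapshot("wrist");crop(s,0,0,512,384,1.5,"pics/w5.png")
np.save("w5.npy",s,allow_pickle=True)
E
```

```text
[0.45427156 0.12775423 0.0633771 ] -36.40475076753946 0.10652874843309508 -35.95892467896783 [-0.03520938 -0.98615316  0.45286197]
```

View pics/w5.png

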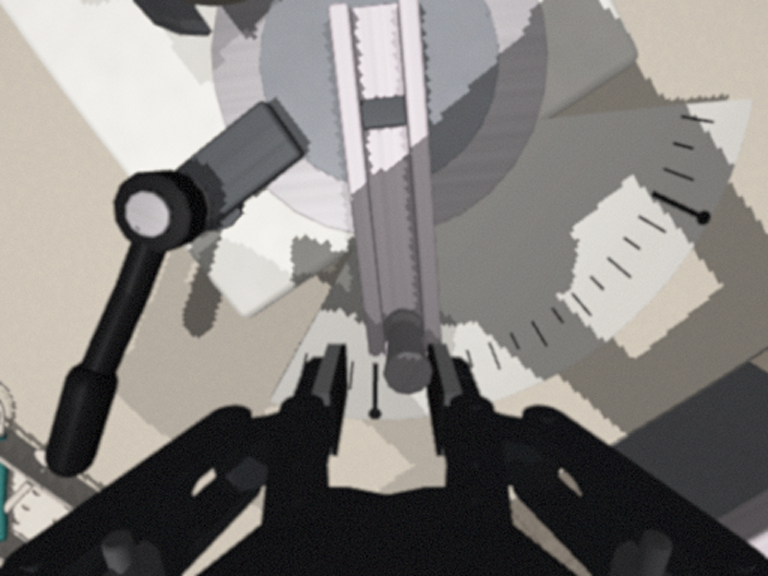

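The pointer is still short of the mark: the mark runs (375,363)-(375,413), and the channel's centre line runs (374,10)→(402,320) to the handle (407,365).

```bash
python3 - <<'E'
from h import *
s=np.load("w5.npy",allow_pickle=True).item()
f=lambda p,z:atz(s,*cp(p,0,0,1.5),z)[:2]
def ang(a,b): e=b-a;return np.degrees(np.arctan2(e[1],e[0])).round(2)
m0,m1=f((375,413),.02),f((375,363),.02);c0,c1=f((402,320),.053),f((374,10),.053)
print("mark",m0,m1,ang(m0,m1),"chan",c0,c1,ang(c0,c1))
l0,l1=f((366,340),.053),f((331,10),.053);r0,r1=f((439,340),.053),f((411,10),.053);print("edges",ang(l0,l1),ang(r0,r1))
ri,ro=f((655,194),.02),f((704,217),.02);print("R",ri,ro,ang(ro,ri))
u=m1-m0;v=ri-ro;t=np.linalg.solve(np.c_[u,-v],ro-m0);print("pivot by marks",m0+t[0]*u)
for P in (np.array([.5405,.0652]),np.array([.5417,.0648])):print("mark from P",ang(m1,P),np.hypot(*(P-m1)),"R",ang(ri,P),np.hypot(*(P-ri)), "chan pt",ang(c0,P),"handle",ang(f((407,370),.084),P))
E
```

```text
mark [0.41612969 0.1634211 ] [0.43934459 0.14597523] -36.92 chan [0.46160811 0.11491313] [0.55506114 0.05866148] -31.04
edges -31.56 -30.07
R [ 0.43127613 -0.00562139] [ 0.40770681 -0.02083036] 32.83
pivot by marks [0.54414993 0.06721459]
mark from P -38.61 0.12944904769415652 R 32.96 0.13017496622030922 chan pt -32.22 handle -32.09
mark from P -38.42 0.13063708939939522 R 32.53 0.13096794264344377 chan pt -32.03 handle -31.92
```

Emit:
apply_moves(deltas="0 0 2 0 -.11 0 30; 0 0 2 0 -.11 0 30; 0 0 1.5 0 -.11 0 30; 0 0 0 0 0 0 30")

```text
time: 17.2
ee_pos: [0.4601, 0.1356, 0.0632]
tcp_rot: [3.141, 0.0, -0.731]
contact_force: [0.0, -0.0, 0.8]
grip_width: 0.0301
finger_force: 0.1
```

Emit:
apply_moves(deltas="0 0 0 0 .2 0 34; 0 0 0 0 0 -.8 34; 0 0 0 0 0 -.8 34; 0 0 0 0 0 -.8 34; 0 0 0 -.5 0 -.8 34; 0 0 0 -.5 0 0 34; 0 0 0 0 0 0 34")

```text
time: 17.9
ee_pos: [0.4329, 0.1519, 0.1595]
tcp_rot: [-3.141, -0.0, -0.731]
contact_force: [-1.2, 0.8, -0.4]
grip_width: 0.0343
finger_force: 0.0
```

```bash
python3 - <<'E'
from h import *
r=read_state();print(r["ee_pos"],np.degrees(r["tcp_rot"][2]))
s=snapshot("wrist");crop(s,130,0,250,187,3.2,"pics/w6.png")
np.save("w6.npy",s,allow_pickle=True)
E
```

```text
[0.43292813 0.15191392 0.15948493] -41.858860403618486
```

View pics/w6.png

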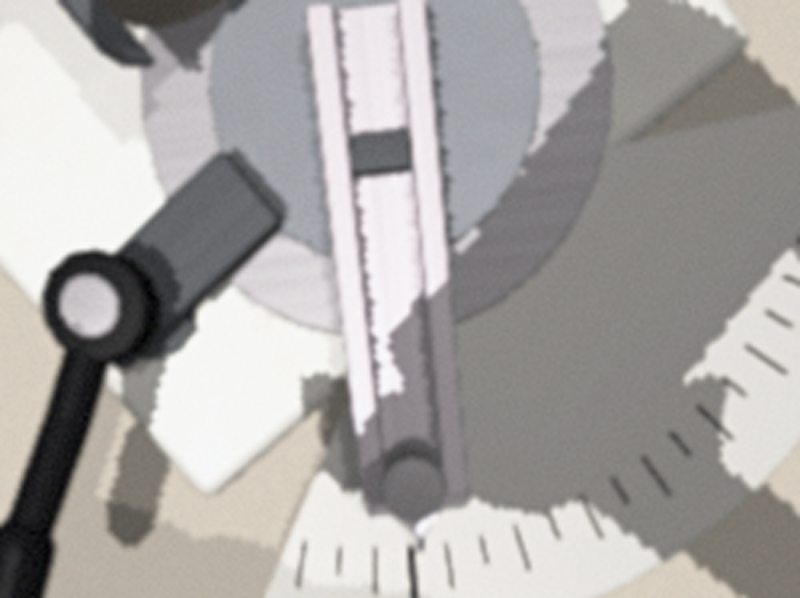

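The pointer tip at (424,525) is just short of the mark, whose inner end is at (412,548). Ticks are about 36 px per 5°, so roughly 1.7° remains. I'll check that in numbers.

```bash
python3 - <<'E'
from h import *
s=np.load("w6.npy",allow_pickle=True).item()
f=lambda p,z:atz(s,*cp(p,130,0,3.2),z)[:2]
def ang(a,b): e=b-a;return np.degrees(np.arctan2(e[1],e[0])).round(2)
for P in (np.array([.5405,.0652]),np.array([.5417,.0648])):
  for n,p,z in(("mark",(412,548),.02),("mark o",(414,598),.02),("ptr",(424,525),.02),("chan",(408,400),.053),("hand",(414,480),.084),("t-1",(448,548),.02),("t+1",(376,550),.02),("post",(90,305),.066)):
    q=f(p,z);print(n,q.round(4),ang(q,P),np.hypot(*(P-q)).round(4))
print(ang(f((408,400),.053),f((368,10),.053)))
E
```

```text
mark [0.4386 0.1457] -38.32 0.1299
mark o [0.4255 0.1565] -38.46 0.1468
ptr [0.4417 0.1378] -36.3 0.1226
chan [0.4762 0.1136] -37.01 0.0805
hand [0.4625 0.1239] -36.98 0.0976
t-1 [0.4308 0.137 ] -33.21 0.1311
t+1 [0.4459 0.1549] -43.47 0.1303
post [0.5491 0.1571] -95.34 0.0923
mark [0.4386 0.1457] -38.13 0.1311
mark o [0.4255 0.1565] -38.29 0.148
ptr [0.4417 0.1378] -36.12 0.1238
chan [0.4762 0.1136] -36.73 0.0817
hand [0.4625 0.1239] -36.74 0.0988
t-1 [0.4308 0.137 ] -33.08 0.1323
t+1 [0.4459 0.1549] -43.23 0.1315
post [0.5491 0.1571] -94.57 0.0926
-35.97
```

Emit:
apply_moves(deltas="0 0 0 .5 0 0 34; 0 0 0 .5 0 .8 34; 0 0 0 0 0 .8 34; 0 0 0 0 0 .8 34; 0 0 0 0 0 .8 34; 0 0 0 0 0 0 30; 0 0 0 0 -.1 0 30; 0 0 0 0 -.1 0 30")

```text
time: 18.75
ee_pos: [0.4616, 0.1353, 0.0643]
tcp_rot: [-3.141, -0.001, -0.733]
contact_force: [-1.4, -1.4, -1.2]
grip_width: 0.0298
finger_force: 0.6
```

Emit:
apply_moves(deltas="0 0 0 0 0 0 30; 0 0 0 0 -.05 0 30; 0 0 0 0 -.05 0 30; 0 0 0 0 0 0 30; 0 0 0 0 0 0 30")

```text
time: 19.25
ee_pos: [0.4626, 0.1381, 0.0635]
tcp_rot: [-3.141, -0.0, -0.733]
contact_force: [0.1, -0.8, 0.8]
grip_width: 0.0303
finger_force: 0.0
```

```bash
python3 - <<'E'
from h import *
r=read_state();e=np.array([.5405,.0652])-r["ee_pos"][:2];print(r["ee_pos"],np.degrees(r["tcp_rot"][2]),r["contact_force"],np.degrees(np.arctan2(e[1],e[0])))
E
```

```text
[0.46256358 0.13811603 0.06352917] -41.978987233533005 [ 0.08415969 -0.81298482  0.80544984] -43.09389012235361
```

Emit:
apply_moves(deltas="0 0 0 0 .2 0 34; 0 0 0 0 0 -.8 34; 0 0 0 0 0 -.8 34; 0 0 0 0 0 -.8 34; 0 0 0 -.5 0 -.8 34; 0 0 0 -.5 0 0 34; 0 0 0 0 0 0 34")

```text
time: 19.95
ee_pos: [0.435, 0.1543, 0.1594]
tcp_rot: [-3.141, 0.0, -0.731]
contact_force: [0.0, -0.3, -0.4]
grip_width: 0.0339
finger_force: 0.0
```

```bash
python3 - <<'E'
from h import *
a=np.load("w6.npy",allow_pickle=True).item()
s=snapshot("wrist");np.save("w7.npy",s,allow_pickle=True);print(read_state()["ee_pos"])
# same viewpoint: channel edge shift between the pictures, rows 60..150, by template of handle and by mark
A=cv2.cvtColor(a["pixels"],cv2.COLOR_RGB2GRAY);B=cv2.cvtColor(s["pixels"],cv2.COLOR_RGB2GRAY)
for n,(x,y,w,h) in {"handle":(245,135,30,24),"mid":(230,60,45,40),"foot":(236,36,26,22),"ticks":(280,150,30,14),"post":(145,78,40,35)}.items():
    r=cv2.matchTemplate(B,A[y:y+h,x:x+w],cv2.TM_CCOEFF_NORMED);_,v,_,m=cv2.minMaxLoc(r);print(n,v,m[0]-x,m[1]-y)
crop(s,130,0,250,187,3.2,"pics/w7.png")
E
```

```text
[0.4350207  0.15363208 0.15840059]
handle 0.957375705242157 -1 1
mid 0.9513376951217651 2 -2
foot 0.9792004227638245 3 0
ticks 0.9500640034675598 0 0
post 0.992256760597229 4 0
```

View pics/w7.png

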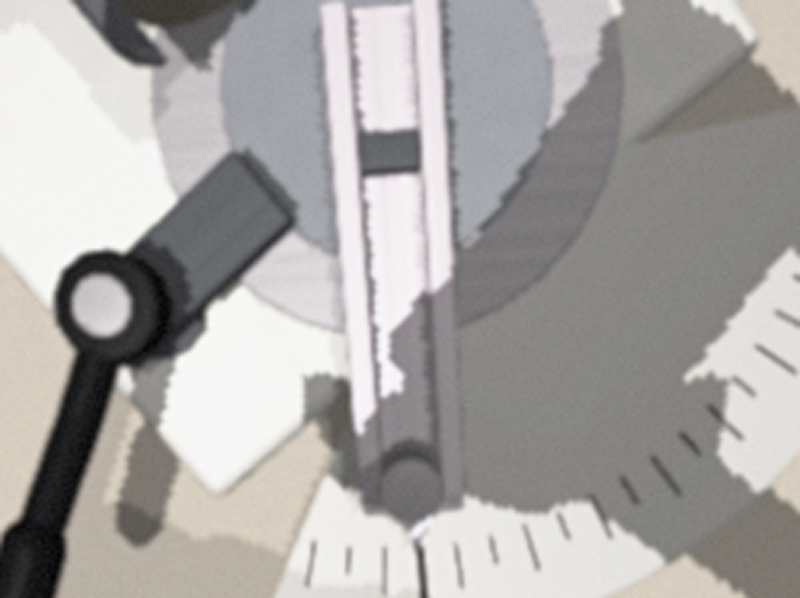

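The pointer (421,530) now stands on the mark (420,545), well within 5 mm. Next I'll clamp from the lever's near side.

Emit:
apply_moves(deltas="0 0 -8.5 0 0 0 20; 0 0 -8.5 0 0 0 0; 0 0 -8.5 0 0 0 0; 0 0 -8.5 0 0 0 0; 0 0 -8.5 0 0 0 0; 0 0 -8.5 0 0 0 0; 0 0 -8.5 0 0 0 0; 0 0 -8.5 0 0 0 0")

```text
time: 20.8
ee_pos: [0.4353, 0.1528, 0.1571]
tcp_rot: [-3.141, 0.004, 0.46]
contact_force: [0.2, -0.0, -0.2]
grip_width: -0.0001
finger_force: 0.0
```

Emit:
apply_moves(deltas="0 0 0 .74 -.43 0 0; 0 0 0 .74 -.43 0 0; 0 0 0 .74 -.42 0 0; 0 0 0 0 0 0 0; 0 0 0 0 0 0 0")

```text
time: 21.3
ee_pos: [0.4784, 0.2166, 0.1572]
tcp_rot: [3.141, 0.004, 0.454]
contact_force: [-0.2, -0.9, -1.1]
grip_width: 0.0004
finger_force: 0.0
```

Emit:
apply_moves(deltas="0 0 0 0 0 .8 0; 0 0 0 0 0 .8 0; 0 0 0 0 0 .8 0; 0 0 0 0 0 .35 0; 0 0 0 0 0 0 0")

```text
time: 21.8
ee_pos: [0.4772, 0.2159, 0.0745]
tcp_rot: [-3.141, 0.005, 0.453]
contact_force: [0.2, -0.4, 0.4]
grip_width: 0.0002
finger_force: 0.0
```

Emit:
apply_moves(deltas="0 0 0 .15 0 0 0; 0 0 0 .1 0 0 0; 0 0 0 .1 0 0 0; 0 0 0 0 0 0 0")

```text
time: 22.2
ee_pos: [0.4885, 0.2217, 0.0778]
tcp_rot: [3.141, 0.001, 0.454]
contact_force: [-4.2, -1.0, 1.9]
grip_width: -0.0002
finger_force: 1.9
```

Emit:
apply_moves(deltas="0 0 0 .1 0 0 0; 0 0 0 .1 0 0 0; 0 0 0 0 0 0 0")

```text
time: 22.5
ee_pos: [0.493, 0.2245, 0.0772]
tcp_rot: [-3.141, 0.002, 0.454]
contact_force: [-5.4, -1.0, 3.0]
grip_width: -0.0001
finger_force: 2.6
```

Emit:
apply_moves(deltas="0 0 1.7 .085 -.02 0 0; 0 0 1.7 .085 -.02 0 0; 0 0 1.7 .085 -.02 0 0; 0 0 1.7 .085 -.02 0 0; 0 0 1.7 .085 -.02 0 0; 0 0 1.7 .085 -.02 0 0")

```text
time: 23.1
ee_pos: [0.5055, 0.2329, 0.0772]
tcp_rot: [3.141, 0.004, 0.275]
contact_force: [-6.6, -2.6, 4.7]
grip_width: 0.0003
finger_force: 3.4
```

Emit:
apply_moves(deltas="0 0 1.7 .085 -.02 0 0; 0 0 1.7 .085 -.02 0 0; 0 0 1.7 .085 -.02 0 0; 0 0 1.7 .085 -.02 0 0; 0 0 1.7 .085 -.02 0 0; 0 0 1.7 .085 -.02 0 0")

```text
time: 23.7
ee_pos: [0.5197, 0.2393, 0.0772]
tcp_rot: [3.14, 0.003, 0.097]
contact_force: [-6.4, -3.3, 5.3]
grip_width: 0.0005
finger_force: 3.3
```

Emit:
apply_moves(deltas="0 0 1.7 .085 -.02 0 0; 0 0 1.7 .085 -.02 0 0; 0 0 1.7 .085 -.02 0 0; 0 0 1.7 .085 -.02 0 0; 0 0 1.7 .085 -.02 0 0; 0 0 1.7 .085 -.02 0 0")

```text
time: 24.3
ee_pos: [0.5345, 0.2433, 0.0769]
tcp_rot: [3.139, 0.004, -0.081]
contact_force: [-6.3, -3.1, 3.3]
grip_width: 0.0001
finger_force: 3.3
```

```bash
cat >> h.py <<'E'
def lev(sgn=1):
    r=read_state();e=r["ee_pos"][:2]-np.array([.5405,.0652]);C,S=np.cos(-.04),np.sin(-.04)
    m=np.array([C*e[0]+S*e[1],-S*e[0]+C*e[1]])-[0,.09];R=np.hypot(*m)
    print("lever",np.arctan2(m[1],m[0])-sgn*np.arcsin(.0185/R),"R",R,"toolyaw m",r["tcp_rot"][2]+.04,"F",r["contact_force"],np.hypot(*r["contact_force"][:2]))
E
python3 -c "
from h import *
lev()"
```

```text
lever 1.5085728980189321 R 0.0887171827379553 toolyaw m -0.04118696809764647 F [-6.25892385 -3.1037165   3.34080077] 6.986213850030387
```

Emit:
apply_moves(deltas="0 0 1.7 .085 -.02 0 0; 0 0 1.7 .085 -.02 0 0; 0 0 1.7 .085 -.02 0 0; 0 0 1.7 .085 -.02 0 0")

```text
time: 24.7
ee_pos: [0.5448, 0.2446, 0.0767]
tcp_rot: [3.139, 0.004, -0.2]
contact_force: [-6.4, -3.2, 3.4]
grip_width: -0.0004
finger_force: 3.2
```

Emit:
apply_moves(deltas="0 0 1.7 .085 -.02 0 0; 0 0 1.7 .085 -.02 0 0; 0 0 1.7 .085 -.02 0 0")

```text
time: 25.0
ee_pos: [0.5524, 0.2448, 0.0765]
tcp_rot: [3.139, 0.005, -0.289]
contact_force: [-7.7, -1.1, 3.7]
grip_width: 0.0003
finger_force: 3.2
```

Emit:
apply_moves(deltas="0 0 1.7 .085 -.02 0 0; 0 0 1.7 .085 -.02 0 0; 0 0 1.7 .085 -.02 0 0")

```text
time: 25.3
ee_pos: [0.5597, 0.2443, 0.0765]
tcp_rot: [3.138, 0.006, -0.378]
contact_force: [-9.6, -1.3, 3.0]
grip_width: 0.0001
finger_force: 3.9
```

```bash
python3 -c "
from h import *
lev()"
```

```text
lever 1.2314235115621268 R 0.0905035000905788 toolyaw m -0.33766121312029634 F [-9.61728487 -1.2735513   3.04293498] 9.701242246905913
```

Emit:
apply_moves(deltas="0 0 1.7 .085 -.02 0 0; 0 0 1.7 .085 -.02 0 0; 0 0 1.7 .085 -.02 0 0; 0 0 0 0 0 0 0")

```text
time: 25.7
ee_pos: [0.5672, 0.2433, 0.0764]
tcp_rot: [3.138, 0.006, -0.466]
contact_force: [-8.2, -1.6, 5.1]
grip_width: 0.0001
finger_force: 3.8
```

Emit:
apply_moves(deltas="0 0 1.7 .085 -.02 0 0; 0 0 1.7 .085 -.02 0 0; 0 0 0 0 0 0 0")

```text
time: 26.0
ee_pos: [0.5718, 0.2424, 0.0763]
tcp_rot: [3.138, 0.007, -0.525]
contact_force: [-9.7, -0.2, 4.3]
grip_width: 0.0
finger_force: 4.3
```

```bash
python3 -c "
from h import *
lev()"
```

```text
lever 1.0997059440208505 R 0.09156380203255254 toolyaw m -0.48490665908081915 F [-9.65533281 -0.19047387  4.30533649] 9.657211395685637
```

Emit:
apply_moves(deltas="0 0 1.7 .09 0 0 0; 0 0 1.7 .09 0 0 0; 0 0 0 0 0 0 0; 0 0 0 0 0 0 0")

```text
time: 26.4
ee_pos: [0.5763, 0.241, 0.0763]
tcp_rot: [3.14, 0.008, -0.583]
contact_force: [-9.9, 2.4, 3.9]
grip_width: -0.0001
finger_force: 4.9
```

Emit:
apply_moves(deltas="0 0 1.7 .09 0 0 0; 0 0 1.7 .09 0 0 0; 0 0 0 0 0 0 0; 0 0 0 0 0 0 0")

```text
time: 26.8
ee_pos: [0.5808, 0.2393, 0.0764]
tcp_rot: [3.141, 0.009, -0.642]
contact_force: [-9.7, 5.6, 1.6]
grip_width: 0.0001
finger_force: 5.6
```

```bash
python3 -c "
from h import *
lev()"
```

```text
lever 0.9972280171253463 R 0.09183763089073052 toolyaw m -0.6017685524415151 F [-9.67619198  5.61791779  1.64980635] 11.18881994058545
```

Emit:
apply_moves(deltas="0 0 1.7 .09 0 0 0; 0 0 1.7 .09 0 0 0; 0 0 0 0 0 0 0; 0 0 0 0 0 0 0")

```text
time: 27.2
ee_pos: [0.5852, 0.2374, 0.0764]
tcp_rot: [-3.14, 0.01, -0.7]
contact_force: [-8.8, 9.1, 2.4]
grip_width: 0.0001
finger_force: 6.3
```

```bash
python3 -c "
from h import *
lev()"
```

```text
lever 0.9454535675041638 R 0.09196019845186008 toolyaw m -0.6604882419273697 F [-8.82870256  9.08264501  2.39024277] 12.666508166134628
```

Emit:
apply_moves(deltas="0 0 1 .08 0 0 0; 0 0 0 0 0 0 0; 0 0 0 0 0 0 0")

```text
time: 27.5
ee_pos: [0.5883, 0.2354, 0.0765]
tcp_rot: [-3.135, 0.013, -0.713]
contact_force: [-7.2, 12.2, 0.8]
grip_width: -0.0002
finger_force: 6.8
```

Emit:
apply_moves(deltas="0 0 0 -.15 0 0 0; 0 0 0 -.15 0 0 0; 0 0 0 -.2 0 0 0; 0 0 0 -.4 0 0 0; 0 0 0 -.3 0 0 0; 0 0 0 0 0 0 0")

```text
time: 28.1
ee_pos: [0.5662, 0.2411, 0.0769]
tcp_rot: [-3.133, 0.013, -0.695]
contact_force: [-0.2, 0.0, -0.2]
grip_width: 0.0003
finger_force: 0.0
```

Emit:
apply_moves(deltas="0 0 0 0 0 -.9 0; 0 0 0 0 0 -.9 0; 0 0 0 0 0 -.9 0; 0 0 1 -.25 1 0 34; 0 0 1 -.25 1 0 34; 0 0 0 -.27 1 0 34; 0 0 0 -.27 1 0 34; 0 0 0 -.27 1 0 34")

```text
time: 28.9
ee_pos: [0.4379, 0.1521, 0.1572]
tcp_rot: [-3.133, 0.013, -0.731]
contact_force: [-0.4, 0.1, 0.6]
grip_width: 0.0344
finger_force: 0.0
```

Emit:
apply_moves(deltas="0 0 0 0 0 0 34; 0 0 0 0 0 0 34")

```text
time: 29.1
ee_pos: [0.4391, 0.1528, 0.1576]
tcp_rot: [-3.132, 0.012, -0.732]
contact_force: [0.2, -0.4, -0.6]
grip_width: 0.0339
finger_force: 0.0
```

```bash
python3 - <<'E'
from h import *
a=np.load("w7.npy",allow_pickle=True).item()
s=snapshot("wrist");np.save("w8.npy",s,allow_pickle=True);r=read_state();print(r["ee_pos"],r["tcp_rot"])
A=cv2.cvtColor(a["pixels"],cv2.COLOR_RGB2GRAY);B=cv2.cvtColor(s["pixels"],cv2.COLOR_RGB2GRAY)
for n,(x,y,w,h),z in (("handle",(243,135,32,24),.08),("slot",(234,36,34,22),.053),("mark",(252,168,20,12),.02),("tick+",(215,165,45,20),.02),("tick-",(300,110,50,40),.02),("box ",(145,78,40,35),.066)):
    R=cv2.matchTemplate(B,A[y:y+h,x:x+w],cv2.TM_CCOEFF_NORMED);_,v,_,m=cv2.minMaxLoc(R)
    c=(x+w/2,y+h/2);p=proj(s,[atz(a,*c,z)])[0]   # expected where fixed
    print(n,round(v,2),"seen",m[0]+w/2,m[1]+h/2,"expected if unmoved",p.round(1))
E
```

```text
[0.43958111 0.15307541 0.15762484] [-3.13161977  0.01242336 -0.73117391]
handle 0.88 seen 262.0 150.0 expected if unmoved [261.9 151.4]
slot 0.99 seen 254.0 50.0 expected if unmoved [254.   49.9]
mark 0.98 seen 265.0 177.0 expected if unmoved [264.8 176.7]
tick+ 0.89 seen 240.5 177.0 expected if unmoved [240.2 177.6]
tick- 0.79 seen 326.0 129.0 expected if unmoved [328.4 132.7]
box  0.85 seen 167.0 98.5 expected if unmoved [167.4  99.2]
```

The guide hasn't moved (features within 0.5 px) and the clamp was firm at about 13.5 N. The switch is next.

Emit:
apply_moves(deltas="0 0 0 0 0 -.8 0; 0 0 0 0 0 -.6 0; 0 0 -7.9 0 0 0 0; 0 0 -7.9 0 0 0 0; 0 0 -7.9 0 0 0 0; 0 0 -7.9 0 0 0 0; 0 0 -7.9 0 0 0 0; 0 0 0 0 1 0 0")

```text
time: 29.95
ee_pos: [0.4391, 0.1245, 0.1988]
tcp_rot: [-3.125, 0.004, -0.034]
contact_force: [0.7, -1.2, -0.6]
grip_width: 0.0
finger_force: 0.0
```

Emit:
apply_moves(deltas="0 0 0 .2 1 0 0; 0 0 0 .2 1 0 0; 0 0 0 .2 1 0 0; 0 0 0 .2 1 0 0; 0 0 0 .2 1 0 0; 0 0 0 .2 1 0 0; 0 0 0 .2 1 0 0; 0 0 0 .2 .9 0 0")

```text
time: 30.75
ee_pos: [0.4773, -0.118, 0.1948]
tcp_rot: [-3.127, 0.005, -0.042]
contact_force: [1.2, -0.1, 0.4]
grip_width: 0.0003
finger_force: 0.0
```

Emit:
apply_moves(deltas="0 0 0 0 0 0 0; 0 0 0 0 0 0 0")

```text
time: 30.95
ee_pos: [0.4768, -0.1167, 0.1945]
tcp_rot: [-3.126, 0.005, -0.042]
contact_force: [-0.5, 0.3, 0.8]
grip_width: -0.0004
finger_force: 0.0
```

Emit:
apply_moves(deltas="0 0 0 .82 -.1 0 0; 0 0 0 .82 -.1 0 0; 0 0 0 .82 -.1 0 0; 0 0 0 .82 0 0 0; 0 0 0 0 0 .9 0; 0 0 0 0 0 .9 0; 0 0 0 0 0 .8 0; 0 0 0 0 0 .6 0")

```text
time: 31.75
ee_pos: [0.5739, -0.1081, 0.0964]
tcp_rot: [-3.125, 0.007, -0.039]
contact_force: [0.2, 0.5, -0.2]
grip_width: 0.0002
finger_force: 0.0
```

Emit:
apply_moves(deltas="0 0 0 0 0 0 0; 0 0 0 0 -.2 0 0; 0 0 0 0 -.2 0 0; 0 0 0 0 -.2 0 0; 0 0 0 0 -.2 0 0;0 0 0 0 0 0 0")

```text
time: 32.35
ee_pos: [0.5756, -0.085, 0.0997]
tcp_rot: [-3.127, 0.004, -0.04]
contact_force: [0.8, 0.0, 0.5]
grip_width: -0.0002
finger_force: 0.0
```

Emit:
apply_moves(deltas="0 0 0 0 -.15 0 0; 0 0 0 0 -.15 0 0;0 0 0 0 0 0 0")

```text
time: 32.65
ee_pos: [0.5756, -0.0772, 0.0992]
tcp_rot: [-3.128, 0.005, -0.041]
contact_force: [-0.2, -1.6, 0.4]
grip_width: 0.0004
finger_force: 0.6
```

Emit:
apply_moves(deltas="0 0 0 0 -.1 0 0; 0 0 0 0 -.1 0 0;0 0 0 0 0 0 0")

```text
time: 32.95
ee_pos: [0.5759, -0.0712, 0.0992]
tcp_rot: [-3.126, 0.005, -0.042]
contact_force: [0.4, -0.8, -0.4]
grip_width: -0.0001
finger_force: 0.2
```

Emit:
apply_moves(deltas="0 0 0 0 -.1 0 0; 0 0 0 0 -.1 0 0;0 0 0 0 0 0 0")

```text
time: 33.25
ee_pos: [0.5759, -0.0639, 0.0988]
tcp_rot: [-3.125, 0.006, -0.041]
contact_force: [0.1, 0.3, 0.6]
grip_width: 0.0003
finger_force: 0.0
```

Emit:
apply_moves(deltas="0 0 0 0 -.1 0 0; 0 0 0 0 -.1 0 0;0 0 0 0 0 0 0")

```text
time: 33.55
ee_pos: [0.5762, -0.0584, 0.0991]
tcp_rot: [-3.126, 0.005, -0.041]
contact_force: [-0.1, 0.2, -0.9]
grip_width: 0.0003
finger_force: 0.0
```

Emit:
apply_moves(deltas="0 0 0 0 .5 0 0; 0 0 0 0 .5 0 0; 0 0 0 -.5 0 -1 0; 0 0 0 -.8 0 -1 0; 0 0 0 -.8 0 -1 0; 0 0 0 -.8 0 -.5 0; 0 0 0 -.8 0 0 0; 0 0 0 0 0 0 0")

```text
time: 34.35
ee_pos: [0.463, -0.0873, 0.2057]
tcp_rot: [-3.128, 0.003, -0.044]
contact_force: [-0.6, -0.7, -0.0]
grip_width: -0.0002
finger_force: 0.0
```

```bash
python3 - <<'E'
from h import *
s=snapshot("wrist");a=np.load("w2.npy",allow_pickle=True).item()
print(read_state()["ee_pos"],read_state()["contact_force"])
for n,im in(("w2",a),("now",s)):
    g=cv2.cvtColor(im["pixels"],cv2.COLOR_RGB2GRAY)
    c=proj(im,[[.583,-.057,.06]])[0]
    print(n,"foot",c.round(1),"tips",[proj(im,[[.583,-.057+.056*np.sin(t),.06+.056*np.cos(t)]])[0].round(1).tolist() for t in(-.42,0,.42)])
    x,y=int(c[0]),int(c[1])
    for r in range(y-26,y+18,2): print(r,"".join(" .:-=+*#%@"[9-int(v)*10//256] for v in g[r,x-34:x+36]))
E
```

```text
[ 0.46408669 -0.08725468  0.20504567] [ 0.44073727  0.83358865 -1.02642247]
w2 foot [228.4  56.8] tips [[251.6, 44.6], [221.0, 44.9], [192.3, 47.8]]
30 =---:.                                                            :---
32 =---:.    .::.                                          ..::.     :---
34 =---:.  .-+++-.                                         .=+*+-.   ----
36 =---:.   :=++=.           .......                       .-+++-    ----
38 =---:.    .::.         ..::::::::::.                      ...     ----
40 =---:.               ..::::::::..::-:.                            :---
42 =---:.              .::::.:.......::--:.                          :---
44 =---:.              .:::..........:::--:....                     .:---
46 =----:             .::.............::-==--====-------.           .:---
48 ==---:.          ...:::....  ......:-=*##*+++++========:         .:---
50 ==---:            ...::..    .....::-+*#%%#*+++========-.        .:---
52 ==---:           .....--:.......::-=*###%@%#*++++======-         .:---
54 ==---.          ......:-===--:--=+**####%@@%*++++======-    
[... 1678 characters left out ...]
#%%%%%%#*=::::               :----
57 -+**********************************#%%%%%%%*=:::-.              :----
59 :=+===-:.::----===++++*************#%%%%%%%*-:..--.              .----
61 :-==--:.        .......-+==+*#####%%%%%%%%#+-..:--.              :----
63 :-=--::.                ....:=#%%%%%%%%%%*=:..:-:.               :----
65 .:=--::.                 .....-==+****+=-:...::.                 .----
67  :---::.                  .................:::.                  :----
69  .-----:                     ...........::::.                    :----
71  :---::.                         ......                          :----
73  .-=--:.                                                         :----
```

```bash
python3 -c "
from cell import *
print(finish_job())"
```

```text
the job is handed in; nothing more can be done
None
```

I handed the job in with the sharpener changed over to left-hand edges; no verdict came back. The switch went to off first. I then loosened the clamp, moved the guide until its pointer stood on the left mark (wrist camera), and clamped it at about 13.5 N on the lever. The strap force itself wasn't measured. Last, I pushed the switch over to the left (wrist camera), with no bystander touched and the arm standing clear, at about 34 s of 70.

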